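Find the check weight for the balance

TASK

The large knobbed check weight is in one of the three shut boxes. Open the lids fully, one at a time from left to right, until you have found it, leaving the boxes you opened open, the boxes after it shut and the other contents where they are. Take the weight out and set it down gently, upright and in the middle of the balance's pan, let go of it, and do not disturb the flask or the timer.

Things in the scene. Friction and masses are not known exactly. Their poses are not given: they have to be found in the camera images.
- box_left: the left of three identical grey storage boxes standing side by side (left = +y, as the robot sees it), fixed to the bench; 130 mm deep (its x) by 140 mm wide (its y), rim 50 mm high, walls and floor 3 mm thick. Origin: centre of the underside; its x points away from the robot, towards the hinge side; its yaw varies by up to 0.12 rad. What it holds stands on its floor 15 to 25 mm behind its centre (towards the hinge) and up to 8 mm to the side.
- lid_left_grip (a point): grip point of the bare aluminium tongue that sticks out forwards (towards the robot) from the middle of the lid's front edge, left box; half-way up the tongue, 28 mm ahead of the lid's edge and 10 mm short of the tongue's end; with the lid shut 160 mm in front of the hinge line and 3.5 mm above it; moves with the lid. The tongue is 10 mm thick (across the box's y, to be pinched from above), 22 mm high and 40 mm long; nothing is under it
- lid_left_hinge (a point): middle of the hinge line of the left box's lid, on the far rim (65 mm behind the box's centre, 50 mm up); the line runs along the box's y
- lid_left (a joint): lid angle of the left box in rad: 0 shut, grows as the front edge swings up and back, stop at 1.2 (fully open, still leaning over the box towards the robot, its tongue's tip then about 210 mm above the bench). A stiff hinge: the lid stays where it is left; 2 to 3 N at the tongue moves it
- box_middle: the middle of three identical grey storage boxes standing side by side (left = +y, as the robot sees it), fixed to the bench; 130 mm deep (its x) by 140 mm wide (its y), rim 50 mm high, walls and floor 3 mm thick. Origin: centre of the underside; its x points away from the robot, towards the hinge side; its yaw varies by up to 0.12 rad. What it holds stands on its floor 15 to 25 mm behind its centre (towards the hinge) and up to 8 mm to the side.
- lid_middle_grip (a point): grip point of the bare aluminium tongue that sticks out forwards (towards the robot) from the middle of the lid's front edge, middle box; half-way up the tongue, 28 mm ahead of the lid's edge and 10 mm short of the tongue's end; with the lid shut 160 mm in front of the hinge line and 3.5 mm above it; moves with the lid. The tongue is 10 mm thick (across the box's y, to be pinched from above), 22 mm high and 40 mm long; nothing is under it
- lid_middle_hinge (a point): middle of the hinge line of the middle box's lid, on the far rim (65 mm behind the box's centre, 50 mm up); the line runs along the box's y
- lid_middle (a joint): lid angle of the middle box in rad: 0 shut, grows as the front edge swings up and back, stop at 1.2 (fully open, still leaning over the box towards the robot, its tongue's tip then about 210 mm above the bench). A stiff hinge: the lid stays where it is left; 2 to 3 N at the tongue moves it
- box_right: the right of three identical grey storage boxes standing side by side (left = +y, as the robot sees it), fixed to the bench; 130 mm deep (its x) by 140 mm wide (its y), rim 50 mm high, walls and floor 3 mm thick. Origin: centre of the underside; its x points away from the robot, towards the hinge side; its yaw varies by up to 0.12 rad. What it holds stands on its floor 15 to 25 mm behind its centre (towards the hinge) and up to 8 mm to the side.
- lid_right_grip (a point): grip point of the bare aluminium tongue that sticks out forwards (towards the robot) from the middle of the lid's front edge, right box; half-way up the tongue, 28 mm ahead of the lid's edge and 10 mm short of the tongue's end; with the lid shut 160 mm in front of the hinge line and 3.5 mm above it; moves with the lid. The tongue is 10 mm thick (across the box's y, to be pinched from above), 22 mm high and 40 mm long; nothing is under it
- lid_right_hinge (a point): middle of the hinge line of the right box's lid, on the far rim (65 mm behind the box's centre, 50 mm up); the line runs along the box's y
- lid_right (a joint): lid angle of the right box in rad: 0 shut, grows as the front edge swings up and back, stop at 1.2 (fully open, still leaning over the box towards the robot, its tongue's tip then about 210 mm above the bench). A stiff hinge: the lid stays where it is left; 2 to 3 N at the tongue moves it
- large_weight_center (a point): centre, half-way up, of the wanted thing: the large knobbed steel check weight, upright, z up; plain cylinder 30 mm in diameter and 32 mm high, on it a neck and a knob 20 mm in diameter, 44 mm high in all; about 0.18 kg; loose, stands in one of the three boxes
- small_weight_center (a point): centre, half-way up, of a small knobbed steel weight, 18 mm in diameter and 30 mm high, about 0.05 kg; loose, in another of the boxes; not wanted
- tape_roll_center (a point): centre of a roll of tape lying flat, 52 mm in diameter, 14 mm high; loose, in another of the boxes; not wanted
- pan_center (a point): centre of the top face of the bench balance's round steel pan (84 mm in diameter, marked by an etched ring of 42 mm), 62 mm above the bench. The balance is a low white instrument, 190 mm deep, 150 mm wide, its case 44 mm high, fixed, at the robot's right; its pan is 35 mm behind the middle of the case, its dark display in front
- flask_center (a point): bystander: centre of a conical glass flask, 63 mm in diameter, 109 mm high, loose, behind the boxes
- lab_timer: bystander: white lab timer lying flat (the one next to the boxes), 66 x 66 x 18 mm, loose, to the left of the left box; origin at the centre of its underside
Things that resemble listed ones, but are neither listed nor needed, are in the scene too. Leave any turquoise look-alike of the box_middle alone.

How it is judged:
On the way, in this order (a step that is already met when the one before it is completed fails the run):
1. the left box is opened first, fully (lid past 1.0 rad), the others still shut (value of joint lid_left above 1 rad and value of joint each of lid_middle, lid_right below 0.2 rad), for 0.2 s.
2. the large weight is lifted out of its box (height (world z) of large_weight_center above 0.075 m), for 0.1 s.
At the end, for the whole second after the job is handed in: the large weight stands upright, released and at rest on the balance's pan, its axis within 15 mm of the pan's centre; the box that held it and every box to its left are open (lids past 1.0 rad), every box to its right is shut (under 0.2 rad) (horizontal distance between large_weight_center and pan_center below 0.015 m and angle between large_weight_center's own z axis and vertical below 0.1 rad and distance between large_weight_center and pan_center below 0.03 m and contact force between large_weight and balance above 0.5 N and linear speed of large_weight below 0.02 m/s and ((horizontal distance between each of small_weight_center, tape_roll_center and box_left above 0.085 m and value of joint lid_left above 1 rad and value of joint each of lid_middle, lid_right below 0.2 rad) or (horizontal distance between each of small_weight_center, tape_roll_center and box_middle above 0.085 m and value of joint each of lid_left, lid_middle above 1 rad and value of joint lid_right below 0.2 rad) or (horizontal distance between each of small_weight_center, tape_roll_center and box_right above 0.085 m and value of joint each of lid_left, lid_middle, lid_right above 1 rad))); the robot touches nothing.
It fails at once if a box is opened (lid past 0.3 rad) while the box to its left is not open (under 1.0 rad) ((value of joint lid_middle above 0.3 rad and value of joint lid_left below 1 rad) or (value of joint lid_right above 0.3 rad and value of joint lid_middle below 1 rad)).
It fails at once if a box to the right of the one that holds the large weight is opened (lid past 0.3 rad) ((horizontal distance between each of small_weight_center, tape_roll_center and box_left above 0.085 m and value of joint lid_middle above 0.3 rad) or (horizontal distance between each of small_weight_center, tape_roll_center and box_middle above 0.085 m and value of joint lid_right above 0.3 rad)).
It fails at once if the small weight or the tape roll is moved by more than 25 mm (distance of any of small_weight_center, tape_roll_center from where it was at the start of the episode above 0.025 m).
It fails at once if the weight is dropped or pushed onto the balance (more than 40 N between them) (contact force between large_weight and balance above 40 N).
It fails at once if the flask or the timer is moved by more than 30 mm (distance of any of flask_center, lab_timer from where it was at the start of the episode above 0.03 m).
It also fails if it takes over 72 s, if anything falls off the work surface, if the arm or the gripper's body presses on something with over 40 N, if the wrist force passes 120 N, or if a joint passes its speed limit or range.

ROBOT

A 7-joint arm with a two-finger parallel gripper is mounted at the origin on a cart in front of the work surface, level with it; the furniture and walls round the work are solid. World frame = base frame: x ahead of the robot, y to its left, z up, the work surface at z = 0. Lengths are in m, angles in rad, forces in N, time in s.
With the tool pointing down it reaches from about 0.4 to 0.85 m from the base axis. Payload 10.4 kg.
Tool frame: the origin (TCP) lies midway between the tips of the shut fingers; the grasp point (between the pads) lies 19 mm behind it; z points along the fingers, y is the line along which they close (so a half turn about z gives the same grasp; the last joint's range is limited). The gripper opens to 87 mm and grips with 3 to 60 N. Pads are 19 mm wide; open, the fingers measure 117 mm over their backs; the gripper's body (75 mm by 190 mm) begins 51 mm behind the grasp point.
Start: joints at [-1.339, 0.332, -0.065, 1.46, 0.022, 1.35, -0.088], TCP at [0.158, 0.605, 0.223] pointing down, gripper open.
Joint ranges: [-2.6, 2.6], [-0.5, 2.12], [-1.47, 1.34], [0.16, 2.42], [-1.27, 4.41], [0.06, 2.06], [-2.6, 2.6]. Speed limits (rad/s): [2.22, 2.22, 2.79, 2.79, 3.14, 3.14, 3.14].

INTERFACE

Orientations are given as a unit quaternion [x, y, z, w].
In Python, from bench import sensors, eyes, order gives the robot as it stands.
- The arm moves only by the tool arm_command, never from a script. Its argument "steps" is a list of rows, each an object with "rot": the turn, a rotation vector about the world's x, y, z in degrees, a list of three; "slide": the shift along the world's x, y, z in m, a list of three; "grip": the opening, from 0 (shut) to 1 (fully open). A call has exactly 8 rows; each row shifts and turns the commanded pose from where the row before left it; what a row does not reach is not made up. A row lasts 1/8 s, in which the tool goes at most 62.5 mm and 10.7 degrees, less where a joint would pass 70% of its speed; a pose out of reach is approached as far as the arm can. A call with a gripper value outside its range is refused whole. The fingers move at their own pace and stop on an object; "newtons" is the grip in N (left out, the last holds). Time passes only in rows, so rows that do not move let the fingers close, or fill a call up. It gives the time, the measured TCP pose, the force, the opening and the grip force at its end, in the units of the state.
- sensors.read_state(): the state, without advancing time (a new reading comes with each control period).
- eyes.camera(name): name is "scene" or "top" or "wrist"; returns a dict with "pixels" (400x640x3 uint8, red, green, blue), "intrinsics" (3x3 intrinsics, pixels), "k1" (the pictures are not rectified: a ray, as slopes to the right and down, at radius r is drawn at 1 + k1 r^2 times it, then the intrinsics apply), "pose" (4x4, takes a point from camera to world coordinates). Camera axes: x right, y down, z forward; pixel columns grow to the right and rows downward; lengths in m; the calibration is good to about 2 mm. A picture is of the moment at which its call begins. There is no depth.
- order.close_job(): hands the job in; it is judged then, once.
Trained networks look in a picture, given as the dict that the camera call returned (one of the last four; its "shot" number tells which), for a name from the list of things; names that differ only in an ending like _2 or _b are one class to them, and where a whole thing is asked for, a point or a joint stands for the part that bears it (a point fixed in the world has none). Each returns a list of dicts, best first, with "conf" (0 to 1); they miss things now and then, are a little off and sometimes report something else, mostly with a low value. They report only what shows in the picture. A call takes as long as a camera call. They do not tell look-alikes from the thing itself.
- eyes.look_for(name, picture): "bbox" ([left, top, right, bottom] in pixels, round what is visible of it).
The state is a dict: "time": time; "joint_positions": joint angles; "joint_vel": joint speeds; "joint_torque": joint torques, N m; "ee_pos": TCP position; "eef_rot": TCP orientation; "ft_force": force on the tool from outside, world axes, zero at the start; "torque": the same for the moment, N m; "width": finger opening in m; "grip_force": force on a finger pad.
Only numpy, scipy, OpenCV 4.12 (cv2) and the standard library are available. Lean on these libraries where they do the work, as an engineer would, in place of code of your own. Each camera call takes 0.05 s, during which the arm holds its last target. There are 200 camera calls.

## Working session

There is one attempt and no reset: what is moved stays moved. The work goes in short steps, Python scripts to look and compute and a tool call to move; the robot and the scene stay as the last step left them, time stands still between calls to the robot, and variables do not carry over. Pictures are saved under pics/ and viewed, at most 13 in all, crops included, and the job is handed in when it is done.

Besides the shell and the picture viewer there is one more tool, called after "Request:" in YAML: its name, and indented under it one key for each argument. arm_command: Moves the arm, as the interface text tells. Its arguments: {"type":"object","properties":{"steps":{"type":"array","items":{"type":"object","properties":{"rot":{"type":"array","items":{"type":"number"}},"slide":{"type":"array","items":{"type":"number"}},"grip":{"type":"number"}}}},"newtons":{"type":"number"}},"required":["steps"]}

```bash
mkdir -p pics; ls
cat > h.py <<'E'
import numpy as np, cv2
from bench import sensors, eyes, order
def ray(c,u,v):
    K=np.array(c["intrinsics"]);k=c["k1"]
    d=np.array([(u-K[0,2])/K[0,0],(v-K[1,2])/K[1,1]]);s=d.copy()
    for _ in range(30): s=d/(1+k*(s@s))
    P=np.array(c["pose"]); r=P[:3,:3]@np.array([s[0],s[1],1]); return P[:3,3],r
def onz(c,u,v,z):
    o,r=ray(c,u,v); return o+r*(z-o[2])/r[2]
def proj(c,p):
    P=np.array(c["pose"]);K=np.array(c["intrinsics"]);q=P[:3,:3].T@(np.array(p)-P[:3,3]);s=q[:2]/q[2]
    s=s*(1+c["k1"]*(s@s)); return K[0,0]*s[0]+K[0,2],K[1,1]*s[1]+K[1,2]
def save(c,n,crop=None,f=1):
    im=c["pixels"][:,:,::-1]
    if crop: im=im[crop[1]:crop[3],crop[0]:crop[2]]
    cv2.imwrite("pics/"+n,cv2.resize(im,None,fx=f,fy=f,interpolation=cv2.INTER_CUBIC))
E
python3 - <<'E'
from h import *
s=sensors.read_state(); print({k:np.round(v,3).tolist() for k,v in s.items()})
for n in ["scene","top"]:
    c=eyes.camera(n); save(c,n+"0.png"); print(n,np.round(c["pose"],3).tolist())
    for t in ["box_left","box_middle","box_right","lid_left_grip","pan_center","flask_center","lab_timer"]:
        print(t,[(np.round(d["bbox"]).tolist(),round(d["conf"],2)) for d in eyes.look_for(t,c)][:6])
E
```

```text
pics
{'time': 0.0, 'joint_positions': [-1.339, 0.333, -0.065, 1.461, 0.022, 1.35, -0.089], 'joint_vel': [-0.0, 0.001, 0.001, 0.001, 0.0, -0.0, 0.001], 'joint_torque': [0.001, -62.324, 0.025, -38.989, -0.061, 0.04, 0.0], 'ee_pos': [0.157, 0.604, 0.222], 'eef_rot': [0.127, 0.992, -0.001, -0.0], 'ft_force': [-0.169, -0.082, -0.464], 'torque': [0.009, -0.026, 0.001], 'grip_force': 0.0, 'width': 0.087}
scene [[-0.801, -0.389, 0.455, -0.163], [-0.598, 0.506, -0.621, 1.097], [0.011, -0.77, -0.638, 1.065], [0.0, 0.0, 0.0, 1.0]]
box_left [([275.0, 212.0, 318.0, 265.0], 0.78)]
box_middle [([224.0, 290.0, 300.0, 364.0], 0.62)]
box_right []
lid_left_grip [([275.0, 214.0, 319.0, 255.0], 0.81)]
pan_center []
flask_center [([315.0, 144.0, 326.0, 167.0], 0.5), ([277.0, 210.0, 316.0, 255.0], 0.29)]
lab_timer [([257.0, 262.0, 285.0, 282.0], 0.98)]
top [[0.008, -0.992, 0.122, 0.406], [-1.0, -0.005, 0.025, 0.106], [-0.024, -0.122, -0.992, 1.275], [0.0, 0.0, 0.0, 1.0]]
box_left [([260.0, 191.0, 308.0, 247.0], 0.74)]
box_middle [([151.0, 223.0, 211.0, 281.0], 0.64), ([313.0, 185.0, 362.0, 243.0], 0.58)]
box_right [([370.0, 183.0, 419.0, 238.0], 0.93)]
lid_left_grip [([256.0, 194.0, 310.0, 248.0], 0.66), ([366.0, 185.0, 414.0, 236.0], 0.41)]
pan_center [([425.0, 189.0, 482.0, 254.0], 0.7)]
flask_center [([370.0, 151.0, 386.0, 171.0], 0.52)]
lab_timer [([222.0, 202.0, 243.0, 229.0], 0.7)]
```

Run:
```python
from h import *
c=eyes.camera("top"); save(c,"topc.png",(140,130,500,300),2.2)
import pickle; pickle.dump(c,open("top0.pkl","wb"))
```

```text
(no output)
```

View pics/topc.png

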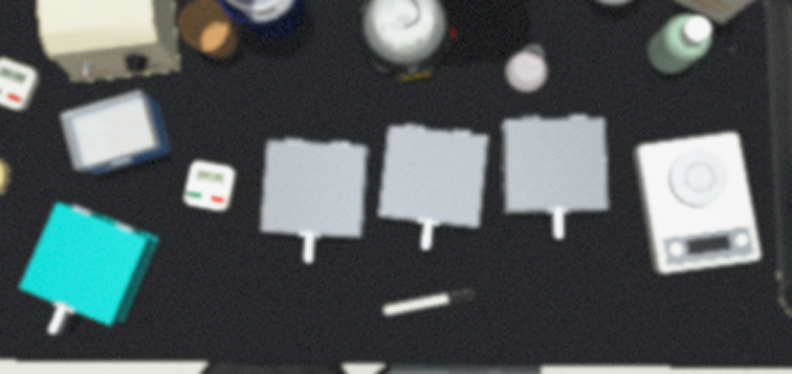

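View pics/scene0.png

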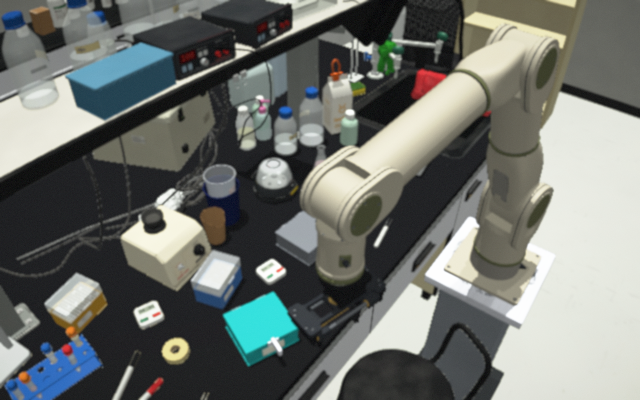

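The top crop shows three grey lidded boxes, at crop px (313,188), (433,175) and (556,165), with tongues at (309,247), (427,235) and (558,223). The turquoise look-alike is at (90,265) and must be left alone. The listed timer is at (210,185), with another at (14,83). The balance is at (697,200) and its pan at (698,177). The flask is at about (527,68), directly behind the right box. The scene view shows the arm over the turquoise box, with the grey boxes behind it.

Next I'll measure the boxes.

Run:
```python
from h import *
import pickle; c=pickle.load(open("top0.pkl","rb"))
im=c["pixels"]; g=cv2.cvtColor(im,cv2.COLOR_RGB2GRAY)
def full(u,v): return 140+u/2.2,130+v/2.2
for n,(u,v) in dict(left=(313,188),middle=(433,175),right=(556,165)).items():
    x,y=map(int,full(u,v)); w=g[y-45:y+50,x-27:x+28]
    m=(w>95).astype(np.uint8); k,l,st,ce=cv2.connectedComponentsWithStats(m); i=l[45,27]; m=(l==i).astype(np.uint8)
    body=cv2.morphologyEx(m,cv2.MORPH_OPEN,np.ones((13,13),np.uint8))
    cn=max(cv2.findContours(body,cv2.RETR_EXTERNAL,cv2.CHAIN_APPROX_NONE)[0],key=len)
    pts=np.array([onz(c,p[0][0]+x-27,p[0][1]+y-45,0.053)[:2]*1000 for p in cn],np.float32)
    r=cv2.minAreaRect(pts)
    # tongue
    t=m.copy(); t[cv2.dilate(body,np.ones((3,3),np.uint8))>0]=0; t[:45]=0
    ys,xs=np.nonzero(t); T=np.array([onz(c,a+x-27,b+y-45,0.0645)[:2]*1000 for a,b in zip(xs,ys)])
    print(n,np.round(r[0]),np.round(r[1]),round(r[2],1),"tongue mean",T.mean(0).round(),"min/max x",T[:,0].min().round(),T[:,0].max().round(),"px",len(T))
```

```text
left [500. 261.] [140. 153.] 0.3 tongue mean [408. 266.] min/max x 392.0 423.0 px 58
middle [520.  86.] [151. 143.] 84.7 tongue mean [429.  96.] min/max x 412.0 465.0 px 62
right [538. -94.] [149. 141.] 89.6 tongue mean [445. -95.] min/max x 429.0 461.0 px 64
```

Could be taken for the wanted box: grey left box (282,215), grey middle (337,210), grey right (393,205), and the turquoise look-alike (181,250). I choose the grey ones. The left box comes first, with its tongue at px (280,242) and its grip point at about (0.403, 0.266).

Request:
arm_command:
  steps:
    - {"slide": [0.035,-0.048,0],"rot": [0,0,2],"grip": 0.6}
    - {"slide": [0.035,-0.048,0],"rot": [0,0,2],"grip": 0.6}
    - {"slide": [0.035,-0.048,0],"rot": [0,0,2],"grip": 0.6}
    - {"slide": [0.035,-0.048,0],"rot": [0,0,2],"grip": 0.6}
    - {"slide": [0.035,-0.048,0],"rot": [0,0,2],"grip": 0.6}
    - {"slide": [0.035,-0.048,0],"rot": [0,0,2],"grip": 0.6}
    - {"slide": [0.035,-0.048,0],"grip": 0.6}
    - {"grip": 0.6}
  newtons: 10

```text
schema error: expected keys rot, slide, grip
```

Run:
```python
from h import *
c=eyes.camera("wrist"); save(c,"w1.png"); print(np.round(c["pose"],3).tolist(), np.round(c["intrinsics"],1).tolist(),c["k1"])
s=sensors.read_state(); print(np.round(s["ee_pos"],4),np.round(s["eef_rot"],4),s["time"])
for g in [(0.403,0.266,.0645)]: print(proj(c,g))
import pickle; pickle.dump(c,open("w1.pkl","wb"))
```

```text
[[0.252, 0.928, 0.275, 0.082], [0.968, -0.242, -0.072, 0.624], [-0.001, 0.285, -0.959, 0.384], [0.0, 0.0, 0.0, 1.0]] [[320.5, 0.0, 321.4], [0.0, 320.5, 197.0], [0.0, 0.0, 1.0]] 0.018333472475958176
[0.1575 0.6048 0.2226] [ 0.127   0.9919  0.     -0.    ] 0.9
(np.float64(115.69659889161784), np.float64(424.26065592019256))
```

View pics/w1.png

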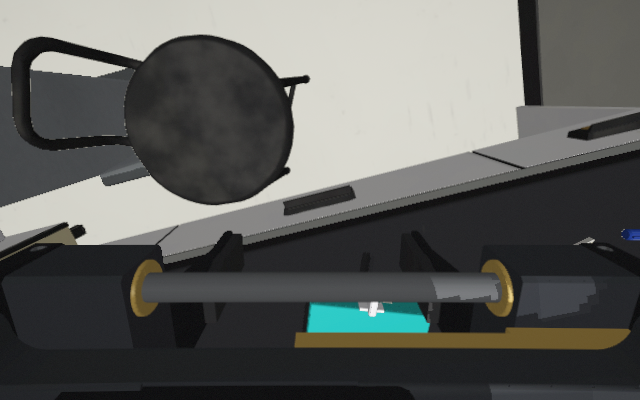

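The wrist view shows the stool, the bench edge and the turquoise look-alike at (368,318) between the fingers. The arm hasn't moved, because every row needs all three keys.

Request:
arm_command:
  steps:
    - {"slide": [0.03,-0.048,0],"rot": [0,0,2],"grip": 0.6}
    - {"slide": [0.03,-0.048,0],"rot": [0,0,2],"grip": 0.6}
    - {"slide": [0.03,-0.048,0],"rot": [0,0,2],"grip": 0.6}
    - {"slide": [0.03,-0.048,0],"rot": [0,0,2],"grip": 0.6}
    - {"slide": [0.03,-0.048,0],"rot": [0,0,2],"grip": 0.6}
    - {"slide": [0.03,-0.048,0],"rot": [0,0,2],"grip": 0.6}
    - {"slide": [0.03,-0.048,0],"rot": [0,0,0],"grip": 0.6}
    - {"slide": [0,0,0],"rot": [0,0,0],"grip": 0.6}
  newtons: 10

```text
time: 1.9
ee_pos: [0.3698, 0.2653, 0.223]
eef_rot: [0.026, 1.0, 0.0, 0.0]
ft_force: [-0.4, 1.3, -0.4]
width: 0.052
grip_force: 0.0
```

Run:
```python
from h import *
c=eyes.camera("wrist"); save(c,"w2.png")
s=sensors.read_state(); print(np.round(s["ee_pos"],4),np.round(s["eef_rot"],4),s["time"])
for g in [(0.403,0.266,.0645),(0.393,.266,.0645)]: print(proj(c,g))
print(eyes.look_for("lid_left_grip",c)[:2])
import pickle; pickle.dump(c,open("w2.pkl","wb"))
```

```text
[0.3684 0.2676 0.2229] [2.460e-02 9.997e-01 4.000e-04 1.000e-04] 1.95
(np.float64(324.30478414768453), np.float64(211.4848912832261))
(np.float64(323.82605506974187), np.float64(202.4532783697825))
[{'bbox': [265.4, 199.7, 384.0, 331.9], 'conf': 0.7}]
```

View pics/w2.png

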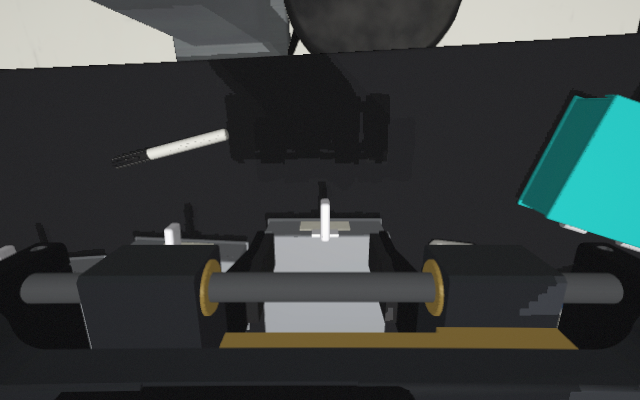

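The wrist view shows the left tongue from (325,200) to (325,238), which agrees with the top-view estimate. The middle tongue is at (172,235). I'll descend and pinch.

Request:
arm_command:
  steps:
    - {"slide": [0.034,-0.002,-0.02],"rot": [0,0,0],"grip": 0.6}
    - {"slide": [0,0,-0.05],"rot": [0,0,0],"grip": 0.6}
    - {"slide": [0,0,-0.05],"rot": [0,0,0],"grip": 0.6}
    - {"slide": [0,0,-0.04],"rot": [0,0,0],"grip": 0.6}
    - {"slide": [0,0,-0.026],"rot": [0,0,0],"grip": 0.4}
    - {"slide": [0,0,0],"rot": [0,0,0],"grip": 0}
    - {"slide": [0,0,0],"rot": [0,0,0],"grip": 0}
    - {"slide": [0,0,0],"rot": [0,0,0],"grip": 0}
  newtons: 10

```text
time: 3.0
ee_pos: [0.4021, 0.2678, 0.0379]
eef_rot: [0.022, 1.0, 0.001, 0.001]
ft_force: [0.7, 0.4, -0.3]
width: 0.02
grip_force: 0.0
```

Run:
```python
import numpy as np
# arc: grip rel hinge, shut (-0.160,+.0035)
pr=None
for th in np.linspace(0,1.24,16):
    x=-.160*np.cos(th)+.0035*np.sin(th); z=.160*np.sin(th)+.0035*np.cos(th)
    if pr: print(round(th,3),np.round([x-pr[0],z-pr[1]],4))
    pr=(x,z)
```

```text
0.083 [0.0008 0.0132]
0.165 [0.0019 0.0131]
0.248 [0.003  0.0129]
0.331 [0.004  0.0126]
0.413 [0.0051 0.0122]
0.496 [0.0061 0.0118]
0.579 [0.007  0.0112]
0.661 [0.0079 0.0106]
0.744 [0.0088 0.0099]
0.827 [0.0096 0.0091]
0.909 [0.0103 0.0083]
0.992 [0.0109 0.0074]
1.075 [0.0115 0.0065]
1.157 [0.012  0.0055]
1.24 [0.0124 0.0045]
```

Request:
arm_command:
  steps:
    - {"slide": [0,0,0],"rot": [0,0,0],"grip": 0}
    - {"slide": [0,0,0],"rot": [0,0,0],"grip": 0}
    - {"slide": [0.001,0,0.013],"rot": [0,0,0],"grip": 0}
    - {"slide": [0.002,0,0.013],"rot": [0,0,0],"grip": 0}
    - {"slide": [0.003,0,0.013],"rot": [0,0,0],"grip": 0}
    - {"slide": [0.004,0,0.0126],"rot": [0,0,0],"grip": 0}
    - {"slide": [0.005,-0.0005,0.0122],"rot": [0,0,0],"grip": 0}
    - {"slide": [0.006,-0.0005,0.0118],"rot": [0,0,0],"grip": 0}
  newtons: 10

```text
time: 4.0
ee_pos: [0.4225, 0.2662, 0.1131]
eef_rot: [0.022, 1.0, 0.0, -0.0]
ft_force: [-2.2, 4.9, -1.2]
width: 0.01
grip_force: 10.0
```

Request:
arm_command:
  steps:
    - {"slide": [0.007,-0.0005,0.0112],"rot": [0,0,0],"grip": 0}
    - {"slide": [0.008,-0.0005,0.0106],"rot": [0,0,0],"grip": 0}
    - {"slide": [0.009,-0.0005,0.01],"rot": [0,0,0],"grip": 0}
    - {"slide": [0.0095,-0.0005,0.009],"rot": [0,0,0],"grip": 0}
    - {"slide": [0.01,-0.0005,0.0085],"rot": [0,0,0],"grip": 0}
    - {"slide": [0.011,-0.0005,0.0075],"rot": [0,0,0],"grip": 0}
    - {"slide": [0.0115,-0.0005,0.0065],"rot": [0,0,0],"grip": 0}
    - {"slide": [0.012,-0.001,0.0055],"rot": [0,0,0],"grip": 0}

```text
time: 5.0
ee_pos: [0.501, 0.2621, 0.1823]
eef_rot: [0.022, 1.0, 0.001, 0.0]
ft_force: [-2.9, 5.2, 1.1]
width: 0.0099
grip_force: 10.0
```

Request:
arm_command:
  steps:
    - {"slide": [0.01,-0.0005,0.003],"rot": [0,0,0],"grip": 0}
    - {"slide": [0,0,0],"rot": [0,0,0],"grip": 0.5}
    - {"slide": [0,0,0],"rot": [0,0,0],"grip": 0.5}
    - {"slide": [0,0,0.02],"rot": [0,0,0],"grip": 0.5}
    - {"slide": [-0.02,0,0.04],"rot": [0,-4,0],"grip": 0.5}
    - {"slide": [-0.04,0,0],"rot": [0,-8,0],"grip": 0.5}
    - {"slide": [-0.04,0,-0.02],"rot": [0,-9,0],"grip": 0.5}
    - {"slide": [-0.02,0,-0.02],"rot": [0,-9,0],"grip": 0.5}

```text
time: 6.0
ee_pos: [0.3893, 0.2613, 0.2045]
eef_rot: [0.021, 0.965, 0.008, 0.262]
ft_force: [0.3, 1.6, -1.7]
width: 0.0434
grip_force: 0.0
```

```bash
cat > look.py <<'E'
from h import *
import sys,pickle
n=sys.argv[1]; c=eyes.camera("wrist"); save(c,n+".png"); pickle.dump(c,open(n+".pkl","wb"))
s=sensors.read_state(); print(np.round(s["ee_pos"],4),np.round(s["eef_rot"],4),s["time"],np.round(s["joint_positions"],2))
for t in ["large_weight_center","small_weight_center","tape_roll_center"]+sys.argv[2:]:
    print(t,[(np.round(d["bbox"],1).tolist(),round(d["conf"],2)) for d in eyes.look_for(t,c)][:4])
E
python3 look.py w3
```

```text
[0.3839 0.2577 0.1967] [0.0203 0.9647 0.0041 0.2626] 6.05 [-1.01 -0.28 -0.03  2.25  0.55  0.96  0.22]
large_weight_center [([81.1, 127.0, 243.9, 245.7], 0.44)]
small_weight_center []
tape_roll_center [([303.2, 157.9, 346.1, 194.7], 0.63)]
```

View pics/w3.png

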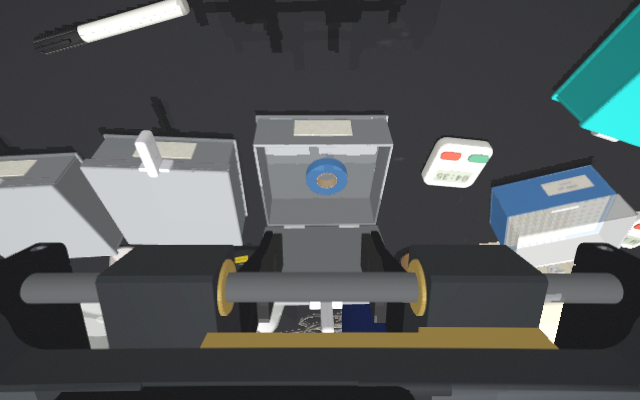

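The left box, now open, holds the blue tape roll at (327,177). The middle tongue's top runs from (145,135) to (152,168). The middle box is next.

Run:
```python
from h import *
import pickle
c=pickle.load(open("w3.pkl","rb")); print([onz(c,*p,.0645).round(4) for p in [(145,134),(153,168)]],[onz(c,*p,.053).round(4) for p in [(83,162),(240,162)]])
c=pickle.load(open("w2.pkl","rb")); print([onz(c,*p,.0645).round(4) for p in [(325,202),(325,237),(172,227)]])
```

```text
[array([0.4046, 0.1077, 0.0645]), array([0.4442, 0.0981, 0.0645])] [array([0.4424, 0.026 , 0.053 ]), array([0.451 , 0.1796, 0.053 ])]
[array([0.3926, 0.2673, 0.0645]), array([0.4321, 0.2653, 0.0645]), array([0.4119, 0.103 , 0.0645])]
```

Request:
arm_command:
  steps:
    - {"slide": [0,-0.04,0.01],"rot": [0,8,0],"grip": 0.6}
    - {"slide": [0,-0.04,0],"rot": [0,8,0],"grip": 0.6}
    - {"slide": [0,-0.04,0],"rot": [0,8,0],"grip": 0.6}
    - {"slide": [0,-0.039,0],"rot": [0,6.5,0],"grip": 0.6}
    - {"slide": [0,0,0],"rot": [0,0,-3],"grip": 0.6}
    - {"slide": [0,0,0],"rot": [0,0,0],"grip": 0.6}
    - {"slide": [0,0,0],"rot": [0,0,0],"grip": 0.6}
    - {"slide": [0,0,0],"rot": [0,0,0],"grip": 0.6}

```text
time: 7.2
ee_pos: [0.3907, 0.1022, 0.2142]
eef_rot: [0.048, 0.999, 0.0, -0.004]
ft_force: [-0.1, 0.4, -0.8]
width: 0.0525
grip_force: 0.0
```

Run:
```python
from h import *
c=eyes.camera("wrist")
s=sensors.read_state(); print(np.round(s["ee_pos"],4),np.round(s["eef_rot"],4),s["time"])
g=cv2.cvtColor(c["pixels"],cv2.COLOR_RGB2GRAY); u,v=map(int,proj(c,(0.421,0.099,.0645))); print(u,v)
for r in range(v-24,v+30,6): print(r, g[r,u-24:u+26:2].tolist())
import pickle; pickle.dump(c,open("w4.pkl","wb"))
```

```text
[0.3906 0.1021 0.2142] [ 4.820e-02  9.988e-01  2.000e-04 -4.200e-03] 7.25
321 213
189 [40, 40, 41, 40, 40, 41, 41, 40, 40, 27, 27, 25, 27, 37, 37, 36, 38, 38, 37, 37, 38, 38, 35, 41, 39]
195 [41, 40, 39, 40, 38, 39, 40, 40, 27, 29, 25, 24, 28, 37, 38, 39, 39, 38, 37, 41, 39, 40, 41, 39, 40]
201 [39, 41, 40, 40, 39, 39, 39, 41, 29, 28, 63, 62, 67, 37, 39, 39, 40, 39, 38, 42, 39, 40, 40, 42, 40]
207 [40, 40, 39, 41, 40, 38, 40, 38, 32, 151, 205, 205, 194, 144, 38, 40, 40, 40, 40, 40, 40, 40, 39, 40, 39]
213 [39, 40, 39, 39, 26, 26, 29, 34, 31, 218, 252, 252, 251, 210, 26, 34, 40, 39, 41, 42, 41, 39, 39, 40, 41]
219 [22, 24, 22, 25, 26, 25, 26, 24, 29, 221, 252, 252, 250, 208, 23, 24, 25, 25, 23, 25, 24, 25, 26, 26, 24]
225 [123, 126, 126, 127, 127, 126, 127, 124, 120, 221, 252, 252, 250, 205, 122, 123, 124, 124, 125, 124, 123, 124, 125, 123, 83]
231 [139, 139, 140, 140, 139, 138, 138, 139, 139, 222, 252, 252, 249, 202, 141, 142, 142, 141, 140, 141, 141, 139, 140, 140, 83]
237 [75, 76, 74, 75, 101, 143, 141, 141, 139, 223, 252, 251, 247, 198, 136, 135, 135, 134, 83, 78, 76, 78, 78, 78, 77]
```

Run:
```python
from h import *
import pickle
c=pickle.load(open("w4.pkl","rb")); print([onz(c,*p,.0645).round(4) for p in [(319,206),(319,237)]])
```

```text
[array([0.413 , 0.0969, 0.0645]), array([0.447 , 0.0935, 0.0645])]
```

Request:
arm_command:
  steps:
    - {"slide": [0.032,-0.006,-0.02],"rot": [0,0,0],"grip": 0.4}
    - {"slide": [0,0,-0.05],"rot": [0,0,0],"grip": 0.4}
    - {"slide": [0,0,-0.05],"rot": [0,0,0],"grip": 0.4}
    - {"slide": [0,0,-0.04],"rot": [0,0,0],"grip": 0.4}
    - {"slide": [0,0,-0.018],"rot": [0,0,0],"grip": 0.3}
    - {"slide": [0,0,0],"rot": [0,0,0],"grip": 0}
    - {"slide": [0,0,0],"rot": [0,0,0],"grip": 0}
    - {"slide": [0,0,0],"rot": [0,0,0],"grip": 0}

```text
time: 8.25
ee_pos: [0.4233, 0.0964, 0.037]
eef_rot: [0.049, 0.999, 0.001, -0.004]
ft_force: [0.6, 1.1, 0.3]
width: 0.01
grip_force: 10.0
```

Request:
arm_command:
  steps:
    - {"slide": [0,0,0],"rot": [0,0,0],"grip": 0}
    - {"slide": [0,0,0],"rot": [0,0,0],"grip": 0}
    - {"slide": [0.001,0,0.013],"rot": [0,0,0],"grip": 0}
    - {"slide": [0.002,0,0.013],"rot": [0,0,0],"grip": 0}
    - {"slide": [0.003,-0.0003,0.013],"rot": [0,0,0],"grip": 0}
    - {"slide": [0.004,-0.0004,0.0126],"rot": [0,0,0],"grip": 0}
    - {"slide": [0.005,-0.0005,0.0122],"rot": [0,0,0],"grip": 0}
    - {"slide": [0.006,-0.0006,0.0118],"rot": [0,0,0],"grip": 0}

```text
time: 9.25
ee_pos: [0.4431, 0.0942, 0.1124]
eef_rot: [0.049, 0.999, 0.0, -0.005]
ft_force: [-1.9, 4.9, -1.5]
width: 0.0098
grip_force: 10.0
```

Request:
arm_command:
  steps:
    - {"slide": [0.007,-0.0007,0.0112],"rot": [0,0,0],"grip": 0}
    - {"slide": [0.008,-0.0008,0.0106],"rot": [0,0,0],"grip": 0}
    - {"slide": [0.009,-0.0009,0.01],"rot": [0,0,0],"grip": 0}
    - {"slide": [0.0095,-0.001,0.009],"rot": [0,0,0],"grip": 0}
    - {"slide": [0.01,-0.001,0.0085],"rot": [0,0,0],"grip": 0}
    - {"slide": [0.011,-0.001,0.0075],"rot": [0,0,0],"grip": 0}
    - {"slide": [0.0115,-0.001,0.0065],"rot": [0,0,0],"grip": 0}
    - {"slide": [0.012,-0.0012,0.0055],"rot": [0,0,0],"grip": 0}

```text
time: 10.25
ee_pos: [0.5221, 0.086, 0.1812]
eef_rot: [0.049, 0.999, -0.0, -0.004]
ft_force: [-3.4, 1.0, 3.1]
width: 0.0101
grip_force: 10.0
```

Request:
arm_command:
  steps:
    - {"slide": [0.01,-0.001,0.003],"rot": [0,0,0],"grip": 0}
    - {"slide": [0,0,0],"rot": [0,0,0],"grip": 0.5}
    - {"slide": [0,0,0],"rot": [0,0,0],"grip": 0.5}
    - {"slide": [0,0,0.02],"rot": [0,0,0],"grip": 0.5}
    - {"slide": [-0.02,0,0.04],"rot": [0,-4,0],"grip": 0.5}
    - {"slide": [-0.04,0,0],"rot": [0,-9,0],"grip": 0.5}
    - {"slide": [-0.04,0,-0.02],"rot": [0,-9,0],"grip": 0.5}
    - {"slide": [-0.02,0,-0.02],"rot": [0,-8,0],"grip": 0.5}

```text
time: 11.25
ee_pos: [0.4241, 0.0844, 0.2048]
eef_rot: [0.05, 0.973, 0.009, 0.224]
ft_force: [-64.0, -13.8, 40.9]
width: 0.0435
grip_force: 0.0
```

Request:
arm_command:
  steps:
    - {"slide": [0,0,0],"rot": [0,0,0],"grip": 0.5}
    - {"slide": [0,0,0],"rot": [0,0,0],"grip": 0.5}
    - {"slide": [0,0,0],"rot": [0,0,0],"grip": 0.5}
    - {"slide": [0,0,0],"rot": [0,0,0],"grip": 0.5}
    - {"slide": [0,0,0],"rot": [0,0,0],"grip": 0.5}
    - {"slide": [0,0,0],"rot": [0,0,0],"grip": 0.5}
    - {"slide": [0,0,0],"rot": [0,0,0],"grip": 0.5}
    - {"slide": [0,0,0],"rot": [0,0,0],"grip": 0.5}

```text
time: 12.25
ee_pos: [0.4247, 0.0841, 0.2055]
eef_rot: [0.05, 0.974, 0.009, 0.222]
ft_force: [-0.4, -0.3, 0.4]
width: 0.0434
grip_force: 0.0
```

```bash
python3 look.py w5
```

```text
[0.4247 0.0841 0.2055] [0.0501 0.9738 0.0087 0.2216] 12.3 [-0.88 -0.5   0.31  2.31  0.48  0.97  0.69]
large_weight_center []
small_weight_center [([311.6, 174.2, 328.3, 199.9], 0.51)]
tape_roll_center [([452.9, 130.0, 500.6, 174.8], 0.86), ([413.6, 202.6, 599.6, 275.3], 0.46)]
```

View pics/w5.png

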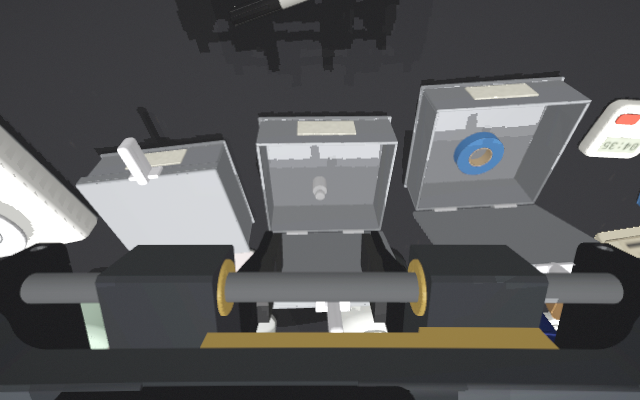

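The middle box, open, holds a small narrow knobbed weight at (320,188). It is about 17 px wide, which makes it about 18 mm. So the large weight must be in the right box, whose tongue runs from (125,142) to (140,180).

Request:
arm_command:
  steps:
    - {"slide": [-0.005,-0.03,0.01],"rot": [0,6,0],"grip": 0.5}
    - {"slide": [-0.005,-0.04,0],"rot": [0,6,0],"grip": 0.5}
    - {"slide": [-0.005,-0.045,0],"rot": [0,6,0],"grip": 0.5}
    - {"slide": [-0.005,-0.045,0],"rot": [0,7.5,0],"grip": 0.5}
    - {"slide": [0,-0.018,0],"rot": [0,0,2.5],"grip": 0.5}
    - {"slide": [0,0,0],"rot": [0,0,2.5],"grip": 0.5}
    - {"slide": [0,0,0],"rot": [0,0,0],"grip": 0.5}
    - {"slide": [0,0,0],"rot": [0,0,0],"grip": 0.5}

```text
time: 13.45
ee_pos: [0.4047, -0.0937, 0.2155]
eef_rot: [0.007, 1.0, -0.003, 0.001]
ft_force: [0.7, -0.2, -0.2]
width: 0.0439
grip_force: 0.0
```

Run:
```python
from h import *
c=eyes.camera("wrist")
s=sensors.read_state(); print(np.round(s["ee_pos"],4),np.round(s["eef_rot"],4),s["time"],s["joint_positions"][1])
g=cv2.cvtColor(c["pixels"],cv2.COLOR_RGB2GRAY); u,v=map(int,proj(c,(0.439,-0.095,.0645))); print(u,v)
for r in range(v-24,v+30,6): print(r, g[r,u-24:u+26:2].tolist())
import pickle; pickle.dump(c,open("w6.pkl","wb"))
m=(g[v-25:v+15,u-25:u+25]>190); ys,xs=np.nonzero(m); print(ys.min()+v-25)
for r in range(v-10,v+15,8):
  x=np.nonzero(g[r,u-25:u+25]>190)[0]+u-25
  if len(x): print(r,x.mean(),onz(c,x.mean(),r,.0645).round(4))
```

```text
[ 0.4046 -0.0937  0.2155] [ 0.0073  1.     -0.0025  0.0013] 13.5 -0.3286178485186917
321 214
190 [39, 38, 37, 39, 40, 38, 40, 41, 40, 39, 26, 26, 25, 26, 38, 38, 41, 41, 40, 39, 40, 39, 39, 40, 39]
196 [40, 39, 41, 39, 40, 39, 40, 40, 39, 41, 27, 25, 21, 25, 38, 35, 41, 39, 40, 39, 40, 39, 38, 40, 39]
202 [39, 39, 39, 38, 40, 39, 40, 41, 39, 39, 35, 105, 107, 107, 65, 37, 36, 40, 39, 39, 41, 38, 41, 40, 40]
208 [40, 40, 41, 38, 38, 40, 39, 40, 39, 40, 130, 212, 223, 222, 193, 36, 38, 39, 39, 40, 39, 39, 39, 41, 39]
214 [39, 38, 39, 39, 40, 39, 26, 27, 26, 26, 147, 244, 252, 252, 225, 27, 24, 26, 40, 42, 39, 39, 39, 40, 40]
220 [25, 25, 24, 24, 23, 24, 25, 25, 25, 25, 130, 240, 252, 252, 228, 24, 25, 22, 26, 28, 29, 27, 29, 37, 37]
226 [80, 136, 136, 137, 137, 139, 138, 138, 138, 138, 153, 236, 252, 252, 232, 132, 141, 141, 139, 139, 141, 141, 141, 141, 142]
232 [116, 134, 136, 138, 138, 139, 140, 141, 141, 141, 156, 233, 252, 251, 235, 140, 153, 151, 146, 148, 167, 166, 162, 161, 162]
238 [76, 76, 76, 76, 78, 77, 151, 195, 199, 203, 199, 227, 251, 250, 234, 181, 223, 224, 225, 221, 79, 78, 80, 82, 85]
208
212 321.5 [ 0.436  -0.0955  0.0645]
220 322.0 [ 0.4448 -0.0951  0.0645]
228 322.0 [ 0.4537 -0.0952  0.0645]
```

Request:
arm_command:
  steps:
    - {"slide": [0.036,-0.002,-0.02],"rot": [0,0,0],"grip": 0.4}
    - {"slide": [0,0,-0.05],"rot": [0,0,0],"grip": 0.4}
    - {"slide": [0,0,-0.05],"rot": [0,0,0],"grip": 0.4}
    - {"slide": [0,0,-0.04],"rot": [0,0,0],"grip": 0.4}
    - {"slide": [0,0,-0.019],"rot": [0,0,0],"grip": 0.3}
    - {"slide": [0,0,0],"rot": [0,0,0],"grip": 0}
    - {"slide": [0,0,0],"rot": [0,0,0],"grip": 0}
    - {"slide": [0,0,0],"rot": [0,0,0],"grip": 0}

```text
time: 14.5
ee_pos: [0.4413, -0.095, 0.0374]
eef_rot: [0.007, 1.0, -0.002, 0.002]
ft_force: [-1.1, 3.5, -0.2]
width: 0.0102
grip_force: 10.0
```

Request:
arm_command:
  steps:
    - {"slide": [0,0,0],"rot": [0,0,0],"grip": 0}
    - {"slide": [0,0,0],"rot": [0,0,0],"grip": 0}
    - {"slide": [0.001,0,0.013],"rot": [0,0,0],"grip": 0}
    - {"slide": [0.002,0,0.013],"rot": [0,0,0],"grip": 0}
    - {"slide": [0.003,0,0.013],"rot": [0,0,0],"grip": 0}
    - {"slide": [0.004,0,0.0126],"rot": [0,0,0],"grip": 0}
    - {"slide": [0.005,0,0.0122],"rot": [0,0,0],"grip": 0}
    - {"slide": [0.006,0,0.0118],"rot": [0,0,0],"grip": 0}

```text
time: 15.5
ee_pos: [0.4609, -0.0947, 0.1124]
eef_rot: [0.007, 1.0, -0.001, 0.0]
ft_force: [-1.1, 8.3, -2.1]
width: 0.0102
grip_force: 10.0
```

Request:
arm_command:
  steps:
    - {"slide": [0.007,0,0.0112],"rot": [0,0,0],"grip": 0}
    - {"slide": [0.008,0,0.0106],"rot": [0,0,0],"grip": 0}
    - {"slide": [0.009,0,0.01],"rot": [0,0,0],"grip": 0}
    - {"slide": [0.0095,0,0.009],"rot": [0,0,0],"grip": 0}
    - {"slide": [0.01,0,0.0085],"rot": [0,0,0],"grip": 0}
    - {"slide": [0.011,0,0.0075],"rot": [0,0,0],"grip": 0}
    - {"slide": [0.0115,0,0.0065],"rot": [0,0,0],"grip": 0}
    - {"slide": [0.012,0,0.0055],"rot": [0,0,0],"grip": 0}

```text
time: 16.5
ee_pos: [0.5395, -0.0935, 0.1813]
eef_rot: [0.006, 1.0, -0.001, 0.0]
ft_force: [-2.7, 10.3, 0.6]
width: 0.0099
grip_force: 10.0
```

Request:
arm_command:
  steps:
    - {"slide": [0.01,0,0.003],"rot": [0,0,0],"grip": 0}
    - {"slide": [0,0,0],"rot": [0,0,0],"grip": 0.55}
    - {"slide": [0,0,0],"rot": [0,0,0],"grip": 0.55}
    - {"slide": [0,0,0.02],"rot": [0,0,0],"grip": 0.55}
    - {"slide": [-0.02,0,0.04],"rot": [0,-5,0],"grip": 0.55}
    - {"slide": [-0.04,0,0],"rot": [0,-8,0],"grip": 0.55}
    - {"slide": [-0.04,0,0],"rot": [0,-7,0],"grip": 0.55}
    - {"slide": [0,0,0],"rot": [0,0,0],"grip": 0.55}

```text
time: 17.5
ee_pos: [0.4842, -0.0971, 0.2323]
eef_rot: [0.012, 0.998, 0.004, 0.063]
ft_force: [-0.7, -0.3, 1.3]
width: 0.0476
grip_force: 0.0
```

```bash
sleep 0
python3 - <<'E'
from h import *
for _ in range(3): eyes.camera("top")
E
python3 look.py w7
```

```text
[ 0.4856 -0.0965  0.2311] [ 0.0116  0.9981 -0.0019  0.0607] 17.7 [-1.06 -0.24  1.05  1.92  0.23  1.23  1.47]
large_weight_center [([314.1, 189.1, 334.5, 222.5], 0.97), ([543.5, 90.4, 638.0, 231.1], 0.43)]
small_weight_center [([452.4, 178.7, 472.7, 194.6], 0.66), ([261.5, 130.3, 417.4, 319.1], 0.22)]
tape_roll_center [([598.7, 142.5, 638.6, 187.3], 0.92)]
```

View pics/w7.png

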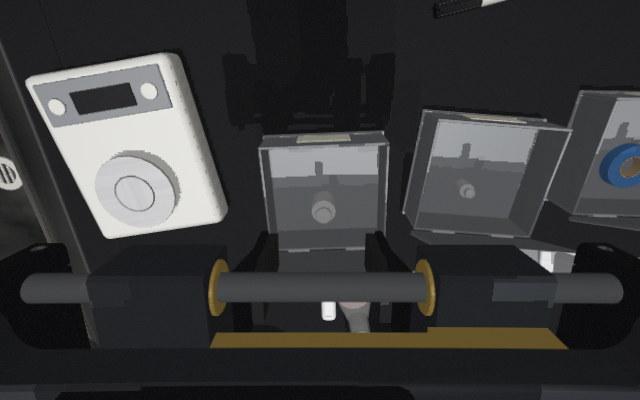

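The right box holds the large weight at (323,208), clearly bigger than the small one at (467,189). The balance pan is at (136,192). Now I'll measure both.

Run:
```python
from h import *
import pickle
c=pickle.load(open("w7.pkl","rb")); save(c,"w7c.png",(225,120,425,250),4)
print("front base",onz(c,324,189.5,.003).round(4),"cyl far top",onz(c,324,222,.035).round(4), "L/R", onz(c,314,205,.03).round(4),onz(c,334.5,205,.03).round(4))
g=cv2.cvtColor(c["pixels"],cv2.COLOR_RGB2GRAY)
print(g[180:226:2,318:330:4].tolist())
for x in (.54,.55,.56,.57):
  print(x,[np.round(proj(c,(x+a,-.097,z)),1).tolist() for a,z in ((-.015,.003),(-.015,.035),(.015,.035),(-.01,.047),(.01,.047))])
# pan rim via ellipse from top cam and wrist
for n in ("w7",):
  im=c["pixels"]
  print("pan",onz(c,136,192,.062).round(4), onz(c,134,194,.062).round(4))
t=pickle.load(open("top0.pkl","rb"))
tg=cv2.cvtColor(t["pixels"],cv2.COLOR_RGB2GRAY)
print("pan top",onz(t,140+698/2.2,130+177/2.2,.062).round(4),"flask",onz(t,378,161,.05).round(3))
```

```text
front base [ 0.5432 -0.0952  0.003 ] cyl far top [ 0.573 -0.096  0.035] L/R [ 0.5522 -0.1077  0.03  ] [ 0.5527 -0.0829  0.03  ]
[[103, 101, 102], [102, 102, 103], [102, 95, 95], [96, 89, 90], [89, 89, 90], [90, 91, 89], [96, 104, 110], [103, 103, 103], [102, 104, 103], [103, 104, 103], [104, 114, 104], [133, 134, 134], [131, 131, 133], [131, 124, 133], [123, 108, 108], [115, 134, 131], [133, 131, 131], [132, 132, 131], [129, 129, 129], [130, 130, 128], [129, 130, 130], [95, 125, 119], [88, 88, 89]]
0.54 [[322.3, 176.1], [322.3, 185.4], [322.9, 208.7], [322.4, 193.4], [322.8, 209.3]]
0.55 [[322.4, 183.5], [322.5, 193.4], [323.0, 216.2], [322.6, 201.4], [323.0, 217.0]]
0.56 [[322.6, 190.8], [322.7, 201.1], [323.2, 223.4], [322.8, 209.3], [323.2, 224.5]]
0.57 [[322.8, 198.0], [322.9, 208.7], [323.4, 230.6], [323.0, 217.0], [323.4, 231.9]]
pan [ 0.5174 -0.2973  0.062 ] [ 0.5197 -0.3     0.062 ]
pan top [ 0.518  -0.2991  0.062 ] flask [ 0.681 -0.051  0.05 ]
```

View pics/w7c.png

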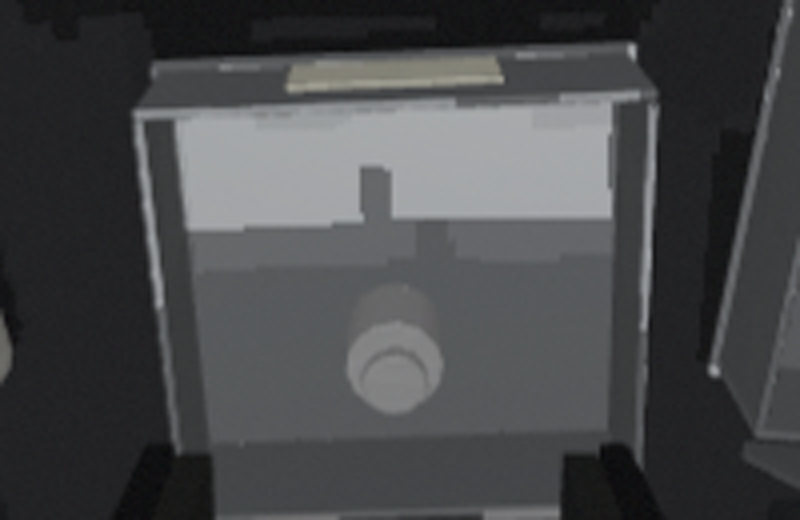

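Request:
arm_command:
  steps:
    - {"slide": [0,0,-0.015],"rot": [0,-4,0],"grip": 0.55}
    - {"slide": [0.004,0,-0.015],"rot": [0,-4,0],"grip": 0.55}
    - {"slide": [0.004,0,-0.015],"rot": [0,-4,0],"grip": 0.55}
    - {"slide": [0.004,0,-0.015],"rot": [0,-3,0],"grip": 0.55}
    - {"slide": [0.003,0,-0.015],"rot": [0,-2,0],"grip": 0.55}
    - {"slide": [0.003,0,-0.015],"rot": [0,-2,0],"grip": 0.55}
    - {"slide": [0,0,0],"rot": [0,0,0],"grip": 0.55}
    - {"slide": [0,0,0],"rot": [0,0,0],"grip": 0.55}

```text
time: 18.85
ee_pos: [0.5034, -0.0966, 0.1413]
eef_rot: [0.012, 0.974, 0.0, 0.224]
ft_force: [-0.0, 0.7, 0.2]
width: 0.0478
grip_force: 0.0
```

```bash
cat > st.py <<'E'
from h import *
from scipy.spatial.transform import Rotation as R
s=sensors.read_state(); r=R.from_quat(s["eef_rot"]).as_matrix()
print(np.round(s["ee_pos"],4),"axis",r[:,2].round(3),"y",r[:,1].round(3),"tilt",np.degrees(np.arctan2(r[0,2],-r[2,2])).round(1),np.round(s["joint_positions"],2),np.round(s["ft_force"],1),s["time"])
E
python3 st.py
```

```text
[ 0.5034 -0.0966  0.1413] axis [ 0.437 -0.005 -0.899] y [0.022 1.    0.006] tilt 25.9 [-0.9  -0.39  0.92  2.28  0.46  0.69  1.3 ] [-0.   0.7  0.2] 18.85
```

Request:
arm_command:
  steps:
    - {"slide": [0.01,0,-0.02],"rot": [0,-2,0],"grip": 0.55}
    - {"slide": [0.01,0,-0.02],"rot": [0,-2,0],"grip": 0.55}
    - {"slide": [0.01,0,-0.02],"rot": [0,0,0],"grip": 0.55}
    - {"slide": [0.01,0,-0.02],"rot": [0,0,0],"grip": 0.55}
    - {"slide": [0.01,0,-0.02],"rot": [0,0,0],"grip": 0.55}
    - {"slide": [0.01,0,-0.016],"rot": [0,0,0],"grip": 0.55}
    - {"slide": [0.005,0,-0.01],"rot": [0,0,0],"grip": 0.55}
    - {"slide": [0,0,0],"rot": [0,0,0],"grip": 0.55}

```text
time: 19.85
ee_pos: [0.539, -0.086, 0.0445]
eef_rot: [0.006, 0.971, 0.012, 0.24]
ft_force: [-0.3, 0.6, 0.2]
width: 0.0481
grip_force: 0.0
```

```bash
python3 st.py; python3 look.py w8
```

```text
[ 0.539  -0.086   0.0445] axis [ 0.465  0.02  -0.885] y [0.006 1.    0.025] tilt 27.7 [-0.93  0.13  1.12  2.32 -0.65  0.35  2.28] [-0.3  0.6  0.2] 19.85
[ 0.5388 -0.0862  0.0448] [0.006  0.9707 0.0118 0.2397] 19.9 [-0.93  0.13  1.12  2.32 -0.64  0.35  2.28]
large_weight_center [([282.9, 205.8, 326.0, 271.4], 0.63)]
small_weight_center [([557.0, 185.6, 611.1, 233.1], 0.74)]
tape_roll_center []
```

View pics/w8.png

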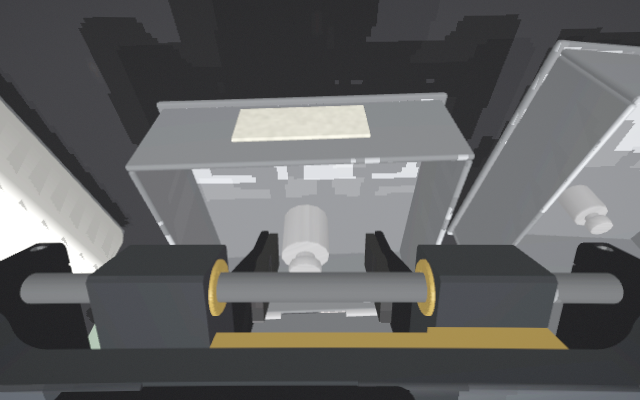

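The weight at (305,238) is between the fingers, but 10 mm off-centre. Near the wrist singularity (j6 small) the move was cut short. I'll reduce the tilt and re-centre before going down.

Request:
arm_command:
  steps:
    - {"slide": [0,-0.002,0.004],"rot": [0,1,0],"grip": 0.55}
    - {"slide": [0,-0.003,0],"rot": [-0.5,1,0],"grip": 0.55}
    - {"slide": [0,-0.003,0],"rot": [-0.5,1,0],"grip": 0.55}
    - {"slide": [0,-0.002,0],"rot": [-0.4,1,0],"grip": 0.55}
    - {"slide": [0,0,0],"rot": [0,1,0],"grip": 0.55}
    - {"slide": [0,0,0],"rot": [0,0,0],"grip": 0.55}
    - {"slide": [0,0,0],"rot": [0,0,0],"grip": 0.55}
    - {"slide": [0,0,0],"rot": [0,0,0],"grip": 0.55}

```text
time: 21.05
ee_pos: [0.5384, -0.0957, 0.0485]
eef_rot: [0.004, 0.98, 0.001, 0.198]
ft_force: [0.0, -0.5, -0.0]
width: 0.0479
grip_force: 0.0
```

```bash
python3 st.py
```

```text
[ 0.5384 -0.0957  0.0485] axis [ 0.387 -0.001 -0.922] y [0.007 1.    0.003] tilt 22.8 [-0.96  0.2   1.18  2.24 -0.57  0.48  2.19] [ 0.  -0.5 -0. ] 21.05
```

Request:
arm_command:
  steps:
    - {"slide": [0.005,0,-0.005],"rot": [0,0,0],"grip": 0.55}
    - {"slide": [0.005,0,-0.006],"rot": [0,0,0],"grip": 0.55}
    - {"slide": [0.004,0,-0.006],"rot": [0,0,0],"grip": 0.55}
    - {"slide": [0.004,0,-0.006],"rot": [0,0,0],"grip": 0.55}
    - {"slide": [0.004,0,-0.006],"rot": [0,0,0],"grip": 0.55}
    - {"slide": [0.003,0,-0.006],"rot": [0,0,0],"grip": 0.55}
    - {"slide": [0,0,0],"rot": [0,0,0],"grip": 0.55}
    - {"slide": [0,0,0],"rot": [0,0,0],"grip": 0.55}

```text
time: 22.05
ee_pos: [0.5635, -0.0959, 0.0137]
eef_rot: [0.004, 0.98, 0.0, 0.198]
ft_force: [-0.3, -1.6, -1.5]
width: 0.0476
grip_force: 0.0
```

```bash
python3 st.py
```

```text
[ 0.5635 -0.0959  0.0137] axis [ 0.387 -0.001 -0.922] y [0.008 1.    0.002] tilt 22.8 [-0.72  0.34  0.94  2.2  -0.8   0.45  2.37] [-0.3 -1.6 -1.5] 22.05
```

Reached cleanly. Closing with 25 N.

Request:
arm_command:
  steps:
    - {"slide": [0,0,0],"rot": [0,0,0],"grip": 0}
    - {"slide": [0,0,0],"rot": [0,0,0],"grip": 0}
    - {"slide": [0,0,0],"rot": [0,0,0],"grip": 0}
    - {"slide": [0,0,0],"rot": [0,0,0],"grip": 0}
    - {"slide": [0,0,0],"rot": [0,0,0],"grip": 0}
    - {"slide": [0,0,0.003],"rot": [0,0,0],"grip": 0}
    - {"slide": [0,0,0.003],"rot": [0,0,0],"grip": 0}
    - {"slide": [0,0,0],"rot": [0,0,0],"grip": 0}
  newtons: 25

```text
time: 23.05
ee_pos: [0.5636, -0.0956, 0.0198]
eef_rot: [0.004, 0.98, 0.0, 0.198]
ft_force: [0.7, 0.4, -1.3]
width: 0.0292
grip_force: 25.0
```

```bash
python3 st.py
```

```text
[ 0.5636 -0.0956  0.0198] axis [ 0.388 -0.001 -0.922] y [0.007 1.    0.002] tilt 22.8 [-0.75  0.33  0.96  2.2  -0.77  0.46  2.35] [ 0.7  0.4 -1.3] 23.05
```

Request:
arm_command:
  steps:
    - {"slide": [-0.004,0,0.01],"rot": [0,0,0],"grip": 0}
    - {"slide": [-0.006,0,0.014],"rot": [0,0,0],"grip": 0}
    - {"slide": [-0.007,0,0.016],"rot": [0,0,0],"grip": 0}
    - {"slide": [-0.007,0,0.016],"rot": [0,0,0],"grip": 0}
    - {"slide": [-0.007,0,0.016],"rot": [0,0,0],"grip": 0}
    - {"slide": [-0.007,0,0.016],"rot": [0,0,0],"grip": 0}
    - {"slide": [-0.006,0,0.016],"rot": [0,0,0],"grip": 0}
    - {"slide": [0,0,0],"rot": [0,0,0],"grip": 0}

```text
time: 24.05
ee_pos: [0.5199, -0.0934, 0.117]
eef_rot: [0.003, 0.981, 0.004, 0.194]
ft_force: [0.0, -0.6, -2.0]
width: 0.0296
grip_force: 25.0
```

```bash
python3 st.py
python3 - <<'E'
from h import *
import pickle
c=pickle.load(open("w7.pkl","rb")); g=cv2.cvtColor(c["pixels"],cv2.COLOR_RGB2GRAY)[135:245,70:200]
t=pickle.load(open("top0.pkl","rb"));
print(eyes.camera("wrist")["shot"])
circ=cv2.HoughCircles(cv2.GaussianBlur(g,(3,3),0),cv2.HOUGH_GRADIENT,1.5,60,param1=60,param2=20,minRadius=30,maxRadius=48)
print(circ if circ is None else [(np.round(k+[70,135,0],1).tolist(),onz(c,k[0]+70,k[1]+135,.062).round(4)) for k in circ[0]])
E
```

```text
[ 0.5199 -0.0934  0.117 ] axis [ 0.381  0.007 -0.925] y [0.005 1.    0.009] tilt 22.4 [-1.02 -0.23  1.09  2.22  0.26  0.65  1.48] [ 0.  -0.6 -2. ] 24.05
15
[([135.2, 195.8, 45.5], array([ 0.5218, -0.2992,  0.062 ]))]
```

Request:
arm_command:
  steps:
    - {"slide": [-0.004,-0.03,0.003],"rot": [0,0,0],"grip": 0}
    - {"slide": [-0.004,-0.035,0],"rot": [0,0,0],"grip": 0}
    - {"slide": [0,-0.035,0],"rot": [0,0,0],"grip": 0}
    - {"slide": [0,-0.035,0],"rot": [0,0,-1],"grip": 0}
    - {"slide": [0.003,-0.03,0],"rot": [0,0,-4],"grip": 0}
    - {"slide": [0.004,-0.02,0],"rot": [0,0,-5],"grip": 0}
    - {"slide": [0.004,-0.015,0],"rot": [0,0,-5],"grip": 0}
    - {"slide": [0,-0.007,0],"rot": [0,0,-5],"grip": 0}

```text
time: 25.1
ee_pos: [0.5184, -0.2867, 0.1192]
eef_rot: [0.172, 0.967, -0.031, 0.186]
ft_force: [0.5, 0.2, -2.6]
width: 0.0289
grip_force: 25.0
```

Request:
arm_command:
  steps:
    - {"slide": [0,0,0],"rot": [0,0,0],"grip": 0}
    - {"slide": [0,0,0],"rot": [0,0,0],"grip": 0}
    - {"slide": [0,0,0],"rot": [0,0,0],"grip": 0}
    - {"slide": [0,0,0],"rot": [0,0,0],"grip": 0}
    - {"slide": [0,0,0],"rot": [0,0,0],"grip": 0}
    - {"slide": [0,0,0],"rot": [0,0,0],"grip": 0}
    - {"slide": [0,0,0],"rot": [0,0,0],"grip": 0}
    - {"slide": [0,0,0],"rot": [0,0,0],"grip": 0}

```text
time: 26.1
ee_pos: [0.5188, -0.2848, 0.1197]
eef_rot: [0.17, 0.967, -0.028, 0.186]
ft_force: [0.3, 0.2, -1.5]
width: 0.0295
grip_force: 25.0
```

```bash
python3 st.py; python3 look.py w9 pan_center
```

```text
[ 0.5188 -0.2848  0.1197] axis [ 0.351 -0.118 -0.929] y [0.34  0.94  0.009] tilt 20.7 [-0.72  0.24  1.31  2.07 -0.49  0.69  2.09] [ 0.3  0.2 -1.5] 26.1
[ 0.5188 -0.2848  0.1197] [ 0.1703  0.9672 -0.028   0.1864] 26.15 [-0.72  0.24  1.31  2.07 -0.49  0.69  2.09]
large_weight_center [([294.0, 208.5, 348.9, 308.9], 0.93)]
small_weight_center []
tape_roll_center []
pan_center [([95.3, 0.0, 418.6, 253.4], 0.89)]
```

View pics/w9.png

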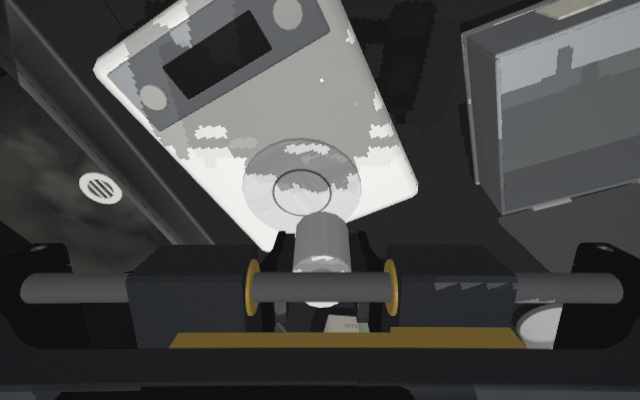

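The weight hangs upright in the fingers at (321,255). The pan centre shows at (302,191), slightly to the right of the tool in world terms.

Run:
```python
from h import *
import pickle
c=pickle.load(open("w9.pkl","rb"))
print("pan",onz(c,302,191,.062).round(4),onz(c,302,188,.062).round(4))
r=np.array([.351,-.118,-.929]); tcp=np.array([.5188,-.2848,.1197])
# weight axis pos: grasp offset at pick: TCP+(-.0045) along heading
h=np.array([.94,-.34]); w=tcp[:2]-.0045*h; zb=.1197-.0137+.003
print("weight",w, zb)
for a,z in ((-.015,zb),(-.015,zb+.032),(.01,zb+.044)): 
    p=w+a*h; print(np.round(proj(c,(p[0],p[1],z)),1))
```

```text
pan [ 0.5171 -0.2985  0.062 ] [ 0.5147 -0.2975  0.062 ]
weight [ 0.51457 -0.28327] 0.109
[322.  210.3]
[322.6 255.6]
[322.8 309.8]
```

Request:
arm_command:
  steps:
    - {"slide": [0.001,-0.002,-0.006],"rot": [0,0,0],"grip": 0}
    - {"slide": [0.001,-0.002,-0.006],"rot": [0,0,0],"grip": 0}
    - {"slide": [0.001,-0.003,-0.006],"rot": [0,0,0],"grip": 0}
    - {"slide": [0,-0.003,-0.006],"rot": [0,0,0],"grip": 0}
    - {"slide": [0,-0.003,-0.006],"rot": [0,0,0],"grip": 0}
    - {"slide": [0,-0.002,0],"rot": [0,0,0],"grip": 0}
    - {"slide": [0,0,0],"rot": [0,0,0],"grip": 0}
    - {"slide": [0,0,0],"rot": [0,0,0],"grip": 0}

```text
time: 27.35
ee_pos: [0.5219, -0.2997, 0.0899]
eef_rot: [0.17, 0.967, -0.028, 0.187]
ft_force: [0.1, 0.6, -1.3]
width: 0.0291
grip_force: 25.0
```

```bash
python3 st.py
```

```text
[ 0.5219 -0.2997  0.0899] axis [ 0.351 -0.118 -0.929] y [0.34  0.94  0.009] tilt 20.7 [-0.53  0.31  1.15  2.07 -0.62  0.65  2.22] [ 0.1  0.6 -1.3] 27.35
```

Request:
arm_command:
  steps:
    - {"slide": [0,0,-0.005],"rot": [0,0,0],"grip": 0}
    - {"slide": [0,0,-0.005],"rot": [0,0,0],"grip": 0}
    - {"slide": [0,0,-0.003],"rot": [0,0,0],"grip": 0}
    - {"slide": [0,0,-0.001],"rot": [0,0,0],"grip": 0}
    - {"slide": [0,0,-0.001],"rot": [0,0,0],"grip": 0}
    - {"slide": [0,0,-0.001],"rot": [0,0,0],"grip": 0}
    - {"slide": [0,0,0],"rot": [0,0,0],"grip": 0}
    - {"slide": [0,0,0],"rot": [0,0,0],"grip": 0}

```text
time: 28.35
ee_pos: [0.5218, -0.2998, 0.0738]
eef_rot: [0.17, 0.967, -0.028, 0.186]
ft_force: [0.2, -0.0, -1.2]
width: 0.0294
grip_force: 25.0
```

Request:
arm_command:
  steps:
    - {"slide": [0,0,-0.0005],"rot": [0,0,0],"grip": 0}
    - {"slide": [0,0,-0.0005],"rot": [0,0,0],"grip": 0}
    - {"slide": [0,0,0],"rot": [0,0,0],"grip": 0}
    - {"slide": [0,0,0],"rot": [0,0,0],"grip": 0}
    - {"slide": [0,0,0],"rot": [0,0,0],"grip": 0}
    - {"slide": [0,0,0],"rot": [0,0,0],"grip": 0}
    - {"slide": [0,0,0],"rot": [0,0,0],"grip": 0}
    - {"slide": [0,0,0],"rot": [0,0,0],"grip": 0}

```text
time: 29.35
ee_pos: [0.5219, -0.2998, 0.0728]
eef_rot: [0.17, 0.967, -0.028, 0.186]
ft_force: [-3.2, 1.8, 5.3]
width: 0.0294
grip_force: 25.0
```

Contact is made, with about 6 N upward. Releasing and backing off along the tool axis.

Request:
arm_command:
  steps:
    - {"slide": [0,0,0],"rot": [0,0,0],"grip": 0.38}
    - {"slide": [0,0,0],"rot": [0,0,0],"grip": 0.42}
    - {"slide": [0,0,0],"rot": [0,0,0],"grip": 0.55}
    - {"slide": [0,0,0],"rot": [0,0,0],"grip": 0.6}
    - {"slide": [-0.002,0.001,0.006],"rot": [0,0,0],"grip": 0.6}
    - {"slide": [-0.004,0.001,0.01],"rot": [0,0,0],"grip": 0.6}
    - {"slide": [-0.005,0.002,0.015],"rot": [0,0,0],"grip": 0.6}
    - {"slide": [-0.005,0.002,0.015],"rot": [0,0,0],"grip": 0.6}

```text
time: 30.35
ee_pos: [0.5054, -0.294, 0.1192]
eef_rot: [0.171, 0.967, -0.028, 0.186]
ft_force: [0.5, 0.8, 0.7]
width: 0.0527
grip_force: 0.0
```

Request:
arm_command:
  steps:
    - {"slide": [-0.005,0.002,0.015],"rot": [0,0,0],"grip": 0.6}
    - {"slide": [-0.005,0.002,0.015],"rot": [0,0,0],"grip": 0.6}
    - {"slide": [-0.005,0,0.015],"rot": [0,0,0],"grip": 0.6}
    - {"slide": [-0.005,0,0.015],"rot": [0,1,0],"grip": 0.6}
    - {"slide": [0,0,0.01],"rot": [0,1,0],"grip": 0.6}
    - {"slide": [0,0,0],"rot": [0,0,0],"grip": 0.6}
    - {"slide": [0,0,0],"rot": [0,0,0],"grip": 0.6}
    - {"slide": [0,0,0],"rot": [0,0,0],"grip": 0.6}

```text
time: 31.35
ee_pos: [0.4853, -0.2897, 0.1881]
eef_rot: [0.17, 0.97, -0.031, 0.169]
ft_force: [-0.7, -0.5, 0.7]
width: 0.0521
grip_force: 0.0
```

```bash
python3 st.py; python3 look.py w10
python3 - <<'E'
from h import *
a=cv2.imread("pics/w10.png"); 
t=eyes.camera("top")["pixels"][:,:,::-1][130:290,200:520]
cv2.imwrite("pics/fin.png",np.vstack([cv2.resize(a,(480,300)),cv2.resize(t,(480,240))]))
E
```

```text
[ 0.4853 -0.2897  0.1881] axis [ 0.318 -0.118 -0.941] y [ 0.34   0.94  -0.003] tilt 18.7 [-0.71 -0.18  1.13  2.02  0.17  0.86  1.58] [-0.7 -0.5  0.7] 31.35
[ 0.4854 -0.2897  0.1882] [ 0.1698  0.9704 -0.031   0.1691] 31.4 [-0.71 -0.18  1.13  2.02  0.17  0.86  1.58]
large_weight_center [([310.1, 161.1, 342.0, 213.3], 0.76), ([478.1, 158.4, 639.1, 264.6], 0.48)]
small_weight_center []
tape_roll_center []
```

View pics/fin.png

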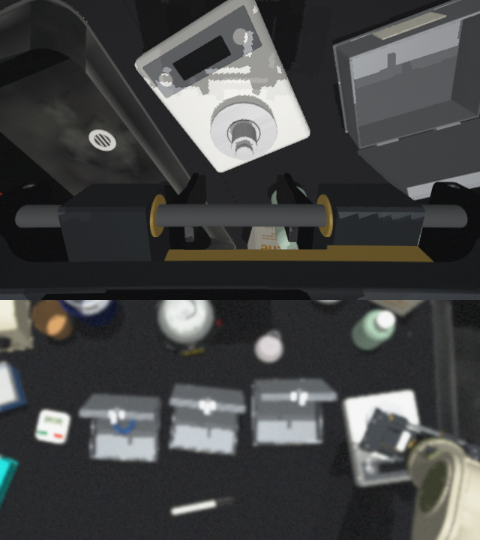

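The weight stands upright within the etched ring at (243,135) in the upper picture. All three lids are open, the flask and the timer are in place, and the gripper is clear. Handing in.

```bash
python3 -c "
from bench import order; print(order.close_job())"
```

```text
the job is handed in; nothing more can be done
None
```

The large weight was in the right box; it now stands released and upright in the middle of the balance's pan, all three boxes are open, and the job was handed in at about 31 s (no verdict was returned).

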